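# Park the inking roller in its rest

## Robot

A 6-joint arm with a two-finger parallel gripper is mounted at the origin on the work surface. World frame = base frame: x ahead of the robot, y to its left, z up, the work surface at z = 0. Lengths are in m, angles in rad, forces in N, time in s.
With the tool pointing down it reaches from about 0.25 to 0.725 m from the base axis. Payload 4 kg.
Tool frame: the origin (TCP) lies midway between the tips of the shut fingers; the grasp point (between the pads) lies bot.tcp_to_grasp behind it (bot.tcp_to_grasp is the distance from the TCP to the grasp point, in m); z points along the fingers, y is the line along which they close (so a half turn about z gives the same grasp; the last joint's range is limited). The gripper opens to 85 mm and grips with 20 to 120 N. Pads are 22 mm wide; open, the fingers measure 114 mm over their backs; the gripper's body (76 mm by 85 mm) begins 54 mm behind the grasp point. The pads swing forward as they close: fully open they stand 13 mm farther back than shut.
Start: joints at [1.267, 0.241, 0.005, 1.335, 0, 1.571], TCP at [0.15, 0.477, 0.231] pointing down, gripper open.
Joint ranges: [-2.72, 2.72], [-1.05, 1.87], [-1.09, 1.28], [-1.99, 2.15], [-1.42, 1.44], [-3.14, 3.14]. Speed limits (rad/s): [2.79, 2.79, 3.14, 3.14, 3.14, 3.14].

## Interface

Orientations are given as a unit quaternion [x, y, z, w].
In Python, from workcell import readout, camera, bot gives the robot as it stands. The module is installed in compiled form; this text tells all that it offers.
- The arm moves only by the tool jog_arm, never from a script. Its argument "motion" is a list of rows, each an object of numbers: "x", "y", "z": the shift along the tool's x, y, z in mm; "spin": the turn about the tool's z in degrees; "fingers": the closure, from -1 (fully open) to 1 (shut). A call has 1 to 8 rows; each row is the pose to reach, as a shift and turn from the pose commanded when the call began, along the tool's axes at that moment; what a row does not reach only later rows make up. A row lasts 1/8 s, in which the tool goes at most 62.5 mm and 10.7 degrees, less where a joint would pass 70% of its speed; a pose out of reach is approached as far as the arm can. A call with a gripper value outside its range is refused whole. The fingers move at their own pace and stop on an object; the grip force is fixed at half the most. Time passes only in rows, so rows that repeat a pose let the fingers close. It gives the time, the measured TCP pose, the force, the opening and the grip force at its end, in the units of the state.
- readout.get_obs(): the state, without advancing time (a new reading comes with each control period).
- camera(name): name is "scene" or "top" or "wrist"; returns a dict with "pixels" (480x640x3 uint8, red, green, blue), "K" (3x3 intrinsics, pixels), "rvec" (rotation vector, rad) and "tvec" (3), from world to camera coordinates, as OpenCV has them. Camera axes: x right, y down, z forward; pixel columns grow to the right and rows downward; lengths in m; the calibration is good to about 2 mm. A picture is of the moment at which its call begins. There is no depth.
- bot.job_done(): hands the job in; it is judged then, once.
The state is a dict: "clock": time; "joint_pos": joint angles; "joint_vel": joint speeds; "tau": joint torques, N m; "eef_pos": TCP position; "tool_rot": TCP orientation; "ft_force": force on the tool from outside, world axes, zero at the start; "ft_torque": the same for the moment, N m; "grip_width": finger opening in m; "grasp_force": force on a finger pad.
Only numpy, scipy, OpenCV 4.12 (cv2) and the standard library are available. Lean on these libraries where they do the work, as an engineer would, in place of code of your own. Each camera call takes 0.05 s, during which the arm holds its last target. There are 200 camera calls.

## Task

The big steel inking roller lies at the foot of the wooden ramp. With the fingertips, push it slowly up the slope and over the crest so that it lies in the rest against the stop board, without grasping or lifting it, and staying behind it all the way up so that it never runs free or rolls back on the slope. Leave everything else on the bench where it is and finish with your hand clear of the roller.

Things in the scene. Friction and masses are not known exactly. Their poses are not given: they have to be found in the camera images.
- roller_center (a point): Centre of the big inking roller, on its axis: loose smooth polished-steel cylinder 44 mm across, 136 mm long, with a dark stub 16 mm thick and 8 mm long on each end; about 0.35 to 0.7 kg. Starts lying across the ramp's low end, against the foot strip. Rolls freely: let go on the slope, it runs back down. y is its axis (the others turn as it rolls).
- deck: Ramp board of the rack (fixed): 202 mm up the slope, 150 mm wide between rails 12 mm high, rising at 0.14 rad. Origin: middle of its low edge, on the upper surface, 18 mm above the table; x up the slope, y across, z out of the surface. A foot strip 7 mm high covers x = 0 to 8 mm. The roller's centre travels at z = 22 mm. The crest is at x = 202 mm.
- rest (a point): The roller's centre when it lies in the rest: 22 mm (level) past the crest and 22 mm short of the stop board's face. The rest tips 0.12 rad down from crest to stop, so past the crest the roller settles here by itself and stays. The stop is upright, 174 mm wide, its top 80 mm above the table. x level from ramp foot to stop, y along the stop, z up.
- rack: The whole wooden rack (fixed): base board 290 x 186 mm on the table; origin at the centre of its underside, x level from the ramp's foot towards the stop, z up.
- ink_jar: Bystander, loose, to be left alone: black-capped glass ink jar, 60 across, 75 tall. Origin: middle of its underside.
- tin: Bystander, loose, to be left alone: steel tin, 70 across, 85 tall. Origin: middle of its underside.
- mug: Bystander, loose, to be left alone: white ceramic mug, 76 across, 85 tall. Origin: middle of its underside.
- tape: Bystander, loose, to be left alone: roll of paper tape lying flat, 90 across, 24 tall. Origin: middle of its underside.
- sanding_block: Bystander, loose, to be left alone: cork sanding block, 100 x 60 x 30 tall. Origin: middle of its underside.
- palette_knife: Bystander, loose, to be left alone: spatula-like palette knife lying flat, 200 long. Origin: its middle, on the table.
Not all that is in view belongs to the job. What is shaped like the part that bears roller_center but green, pink or purple is not meant.

How it is judged:
By the outcome, as a careful person would: the job done as asked, in the order asked, and still so for the second after the job is handed in, with the robot touching nothing.
It also fails if it takes over 38 s, if anything falls off the work surface, if the arm or the gripper's body presses on something with over 40 N, if the wrist force passes 120 N, or if a joint passes its speed limit or range.

## Working session

There is one attempt and no reset: what is moved stays moved. The work goes in short steps, Python scripts to look and compute and a tool call to move; the robot and the scene stay as the last step left them, time stands still between calls to the robot, and variables do not carry over. Pictures are saved under pics/ and viewed, at most 10 in all, crops included, and the job is handed in when it is done.

Besides the shell and the picture viewer there is one more tool, called after "Request:" as a command line: name --argument value ..., lists and objects as JSON in quotes. jog_arm: Moves the arm, as the interface text tells. Its arguments: {"type":"object","properties":{"motion":{"type":"array"}},"required":["motion"]}

```bash
mkdir -p pics; python3 - <<'E'
from workcell import readout, camera, bot
import cv2,pickle
o=readout.get_obs();print(o['clock'],o['eef_pos'],o['tool_rot'],o['grip_width'],bot.tcp_to_grasp)
for n in("top","scene"):
    c=camera(n);pickle.dump(c,open(n+'.pkl','wb'));cv2.imwrite(f'pics/{n}0.png',c['pixels'][:,:,::-1]);print(c['K'],c['rvec'],c['tvec'])
E
```

```text
0.0 [0.1493799  0.47651246 0.23039786] [ 1.51305216e-01  9.88486546e-01 -1.02766899e-03 -1.56853228e-04] 0.08579886380557865 0.0187
[[442.91072211   0.         322.43738536]
 [  0.         442.91072211 239.09325197]
 [  0.           0.           1.        ]] [ 2.0854074  -2.14397363  0.19310717] [0.07333963 0.55594368 0.87966631]
[[613.32282946   0.         319.4814998 ]
 [  0.         613.32282946 246.29567739]
 [  0.           0.           1.        ]] [ 1.72906629  1.72098103 -0.78786947] [-0.05792419 -0.30283287  2.01170833]
```

View pics/top0.png

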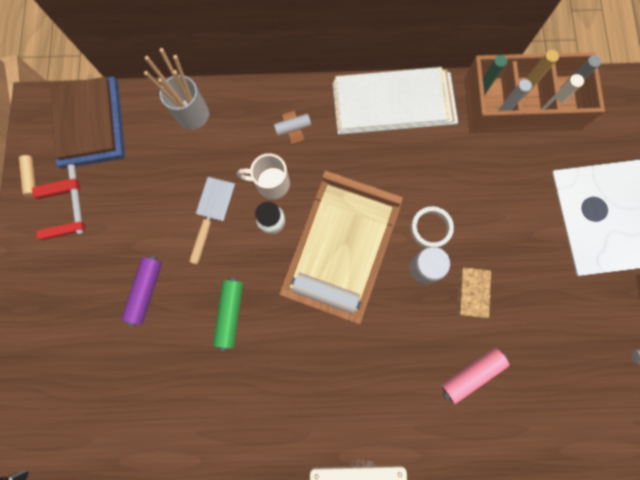

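View pics/scene0.png

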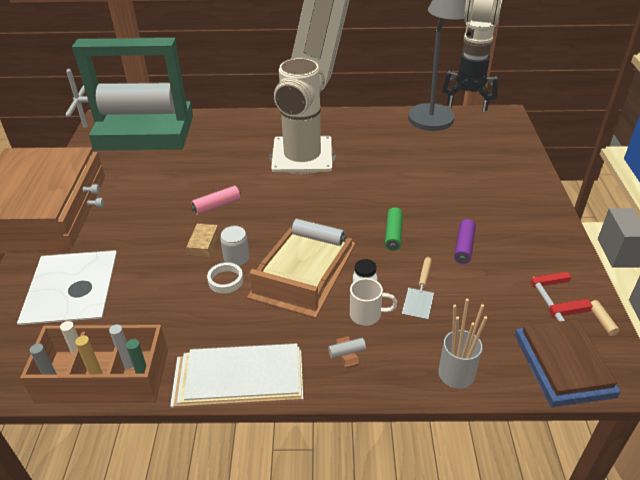

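Top view: the steel roller is at (326,293), at the ramp's low end. The stop board runs from (325,178) to (400,200). Other cylinders are purple (141,291), green (228,314), pink (476,376) and a small steel one at (293,124). Only (326,293) is steel, large and lying at the ramp foot. I'll confirm that with a crop.

```bash
cat > h.py <<'E'
import numpy as np,cv2
def ray(c,uv,z):
    R=cv2.Rodrigues(c['rvec'])[0];t=np.ravel(c['tvec']);C=-R.T@t
    d=R.T@np.linalg.inv(c['K'])@np.array([*uv,1.]);return C+d*(z-C[2])/d[2]
def proj(c,P):
    return cv2.projectPoints(np.float64(P).reshape(-1,1,3),c['rvec'],c['tvec'],c['K'],None)[0].reshape(-1,2)
E
python3 - <<'E'
import pickle,cv2
a=pickle.load(open('top.pkl','rb'))['pixels'][:,:,::-1]
cv2.imwrite('pics/crop1.png',cv2.resize(a[165:330,265:425],None,fx=3.6,fy=3.6,interpolation=cv2.INTER_CUBIC))
E
```

```text
(no output)
```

View pics/crop1.png

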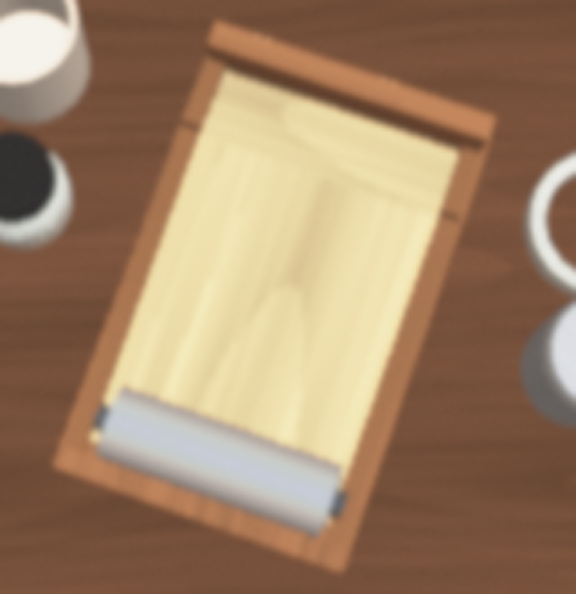

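The crop shows the big steel roller with dark stubs at crop (220,460), lying against the foot strip. It is the only steel one on the ramp, so it is the target. The stop's top front edge runs from crop (208,45) to (485,142), and the foot corners are at (55,466) and (345,572).

```bash
python3 - <<'E'
import pickle,numpy as np
from h import *
from workcell import readout
c=pickle.load(open('top.pkl','rb'));s=pickle.load(open('scene.pkl','rb'))
f=lambda u,v:(265+u/3.6-.36,165+v/3.6-.36)
P=lambda u,v,z:ray(c,f(u,v),z)
A,B=P(101,417,.043),P(340,503,.043);r=(A+B)/2
print('stubs',A,B,np.linalg.norm(A-B),'axis ang',np.degrees(np.arctan2(*(A-B)[1::-1])),'c',r)
A,B=P(216,22,.08),P(497,117,.08);print('stop back',A,B,np.linalg.norm(A-B),np.degrees(np.arctan2(*(A-B)[1::-1])))
m1=(A+B)/2
A,B=P(208,45,.08),P(485,142,.08);print('stop face',(A+B)/2,np.linalg.norm(A-B))
m2=(A+B)/2
A,B=P(55,466,.022),P(345,572,.022);m=(A+B)/2;print('foot',A,B,np.linalg.norm(A-B),np.degrees(np.arctan2(*(A-B)[1::-1])),m)
d=m2-m;print('dir',np.degrees(np.arctan2(d[1],d[0])),np.linalg.norm(d[:2]))
print('roller in scene',proj(s,r))
o=readout.get_obs();R=__import__('scipy.spatial.transform',fromlist=['Rotation']).Rotation.from_quat(o['tool_rot']).as_matrix()
print(R.round(3),np.degrees(np.arctan2(R[1,0],R[0,0])))
for back in(.060,.0):
  u=np.r_[d[:2]/np.linalg.norm(d[:2]),0];T=r-u*back;print(T,R.T@(T-o['eef_pos'])*1e3)
E
```

```text
stubs [0.47334455 0.12274202 0.043     ] [ 0.41997456 -0.01428801  0.043     ] 0.14705639457305095 axis ang 68.72024954889446 c [0.44665956 0.054227   0.043     ]
stop back [0.69971884 0.04916424 0.08      ] [ 0.63689488 -0.11177833  0.08      ] 0.17276967605630744 68.67680397438721
stop face [ 0.6539393  -0.02486541  0.08      ] 0.1704895479003838
foot [0.44718398 0.15206817 0.022     ] [ 0.38096282 -0.01697456  0.022     ] 0.18155078032934333 68.60762824421099 [0.4140734 0.0675468 0.022    ]
dir -21.069984669000927 0.257051877161385
roller in scene [[317.60077242 231.83715867]]
[[-0.954  0.299 -0.001]
 [ 0.299  0.954 -0.002]
 [-0.    -0.002 -1.   ]] 162.59195698750116
[0.39067104 0.07579749 0.043     ] [-350.10508375 -309.88571362  188.08609485]
[0.44665956 0.054227   0.043     ] [-409.98257954 -313.71787235  188.09362482]
```

Request:
jog_arm --motion '[{"x": -50, "y": -45, "z": 0, "spin": 1}, {"x": -100, "y": -90, "z": 0, "spin": 2}, {"x": -150, "y": -135, "z": 0, "spin": 3}, {"x": -200, "y": -180, "z": 0, "spin": 3.9}, {"x": -250, "y": -225, "z": 20, "spin": 3.9}, {"x": -300, "y": -270, "z": 40, "spin": 3.9}, {"x": -345, "y": -310, "z": 60, "spin": 3.9}, {"x": -345, "y": -310, "z": 80, "spin": 3.9}]'

```text
validation failed for argument at $.mo...
```

```bash
cat > st.py <<'E'
import sys,numpy as np,cv2,pickle
from workcell import readout,camera
from scipy.spatial.transform import Rotation as Ro
o=readout.get_obs();R=Ro.from_quat(o['tool_rot']).as_matrix()
print(o['clock'],o['eef_pos'],'ang',np.degrees(np.arctan2(R[1,0],R[0,0])),'F',o['ft_force'],o['grip_width'])
u=np.array([np.cos(np.radians(-21.2)),np.sin(np.radians(-21.2))]);d=o['eef_pos'][:2]-[.4467,.0542]
print('along',u@d*1e3,'left',(-u[1]*d[0]+u[0]*d[1])*1e3)
for n in sys.argv[1:]:
    w,f=n.split(':');c=camera(w);pickle.dump(c,open(f+'.pkl','wb'));cv2.imwrite(f'pics/{f}.png',c['pixels'][:,:,::-1])
E
python3 st.py wrist:w1
```

```text
0.1 [0.14941531 0.47656797 0.23050413] ang 162.59195698750116 F [ 0.23522406 -0.01643846  0.00083645] 0.08532018044828506
along -429.9042298817107 left 286.27825923405857
```

View pics/w1.png

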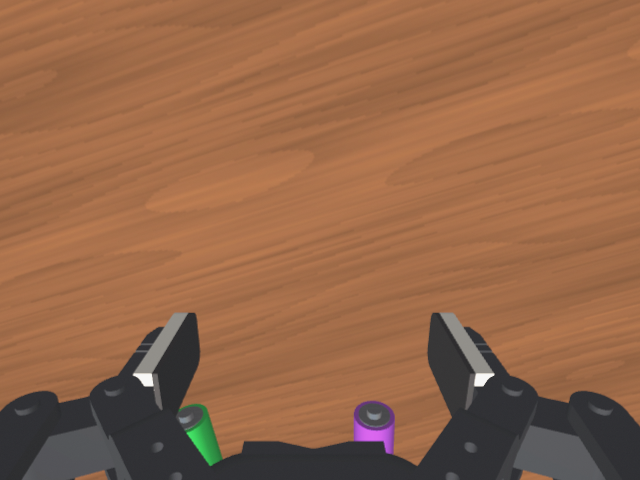

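The move was refused, probably because each row needs all its fields. The wrist picture shows only the open fingers at (170,370) and (460,370), with the green and purple rollers at the bottom edge.

Request:
jog_arm --motion '[{"x": -50, "y": -45, "z": 0, "spin": 1, "fingers": -1}, {"x": -100, "y": -90, "z": 0, "spin": 2, "fingers": -1}, {"x": -150, "y": -135, "z": 0, "spin": 3, "fingers": -1}, {"x": -200, "y": -180, "z": 0, "spin": 3.9, "fingers": -1}, {"x": -250, "y": -225, "z": 20, "spin": 3.9, "fingers": -1}, {"x": -300, "y": -270, "z": 40, "spin": 3.9, "fingers": -1}, {"x": -345, "y": -310, "z": 60, "spin": 3.9, "fingers": -1}, {"x": -345, "y": -310, "z": 80, "spin": 3.9, "fingers": -1}]'

```text
clock: 1.15
eef_pos: [0.3879, 0.0759, 0.1514]
tool_rot: [0.186, 0.982, 0.0, 0.001]
ft_force: [1.3, -0.2, -0.0]
grip_width: 0.0855
grasp_force: 0.0
```

```bash
python3 st.py wrist:w2 top:t2
```

```text
1.15 [0.38787866 0.07588904 0.15139244] ang 158.51407414811624 F [ 1.2924468  -0.24701087 -0.04827122] 0.0854621126738917
along -62.683822681788484 left -1.0500291089386125
```

View pics/w2.png

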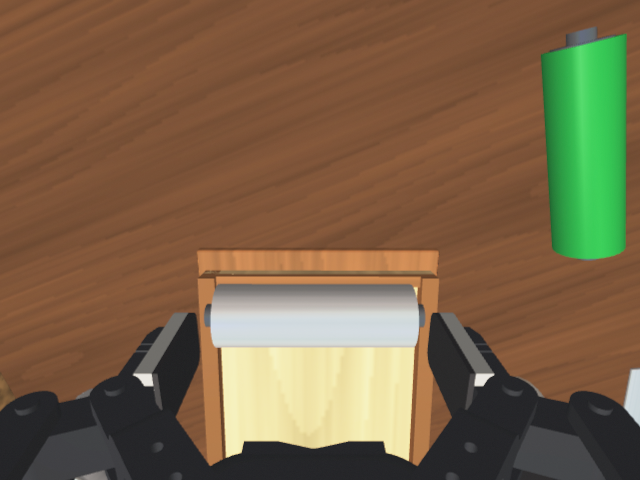

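The wrist view shows the roller level and centred at about (315,316), with stubs at 207 and 424. It is parallel to the finger line, whose midpoint is at column 315. I'll check its position by ray.

```bash
python3 - <<'E'
import pickle,numpy as np
from h import *
w=pickle.load(open('w2.pkl','rb'))
A,B=[ray(w,p,.043) for p in((207,316),(424,316))];print(A,B,np.linalg.norm(A-B),(A+B)/2,np.degrees(np.arctan2(*(B-A)[1::-1])))
R=cv2.Rodrigues(w['rvec'])[0];print('cam',-R.T@np.ravel(w['tvec']))
# upper/lower silhouettes on axis height
for v in(284,347):print(ray(w,(315,v),.043))
E
```

```text
[ 0.41759284 -0.0157229   0.043     ] [0.47383053 0.12649914 0.043     ] 0.15293720515944648 [0.44571169 0.05538812 0.043     ] 68.42507961056512
cam [0.31165605 0.10586056 0.29266187]
[0.42249064 0.06406549 0.043     ]
[0.46921619 0.04573183 0.043     ]
```

Request:
jog_arm --motion '[{"x": 0, "y": 0, "z": 45, "spin": 0, "fingers": -1}, {"x": 0, "y": 0, "z": 90, "spin": 0, "fingers": -1}, {"x": 0, "y": 0, "z": 120, "spin": 0, "fingers": -1}, {"x": 0, "y": 0, "z": 130, "spin": 0, "fingers": -1}, {"x": -5, "y": 0, "z": 130, "spin": 0, "fingers": -1}, {"x": -10, "y": 0, "z": 130, "spin": 0, "fingers": -1}, {"x": -14, "y": 0, "z": 130, "spin": 0, "fingers": -1}, {"x": -18, "y": 0, "z": 130, "spin": 0, "fingers": -1}]'

```text
clock: 2.25
eef_pos: [0.4038, 0.0715, 0.022]
tool_rot: [0.185, 0.983, 0.0, 0.001]
ft_force: [-0.2, -0.1, -0.6]
grip_width: 0.0856
grasp_force: 0.0
```

```bash
python3 st.py scene:s3 wrist:w3; python3 - <<'E'
import cv2,numpy as np
s=cv2.imread('pics/s3.png')[180:320,220:400];w=cv2.imread('pics/w3.png')[180:480]
s=cv2.resize(s,None,fx=3.2,fy=3.2,interpolation=2)[:300]
s=cv2.resize(s,(500,260));w=cv2.resize(w,(500,234))
cv2.imwrite('pics/c3.png',np.vstack([s,w]))
E
```

```text
2.25 [0.40376873 0.07149399 0.02200264] ang 158.67924482875964 F [-0.24357968 -0.10348421 -0.56868061] 0.08563509177457752
along -46.279774190580504 left 0.5985926600708628
```

View pics/c3.png

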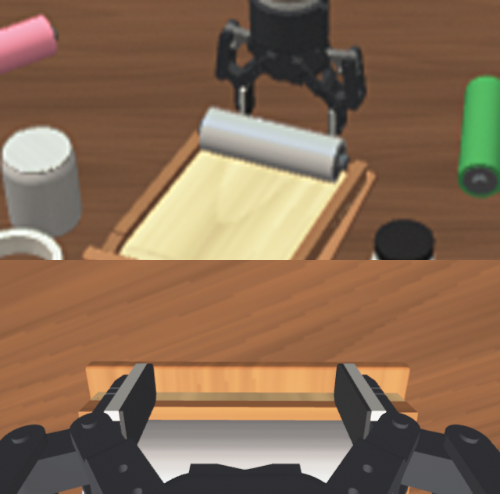

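The fingers stand behind the roller, inside the rails and parallel to it. Contact force is zero. I'll now creep up the slope.

Request:
jog_arm --motion '[{"x": -4, "y": 0, "z": 0, "spin": 0, "fingers": -1}, {"x": -7, "y": 0, "z": 0, "spin": 0, "fingers": -1}, {"x": -10, "y": 0, "z": 0, "spin": 0, "fingers": -1}, {"x": -13, "y": 0, "z": 0, "spin": 0, "fingers": -1}, {"x": -16, "y": 0, "z": -0.5, "spin": 0, "fingers": -1}, {"x": -19, "y": 0, "z": -1, "spin": 0, "fingers": -1}, {"x": -22, "y": 0, "z": -1.4, "spin": 0, "fingers": -1}, {"x": -25, "y": 0, "z": -1.8, "spin": 0, "fingers": -1}]'

```text
clock: 3.35
eef_pos: [0.4261, 0.0624, 0.0231]
tool_rot: [0.185, 0.983, -0.0, -0.0]
ft_force: [-2.1, -0.1, 1.2]
grip_width: 0.0853
grasp_force: 1.2
```

```bash
python3 st.py wrist:w4; python3 - <<'E'
import cv2
cv2.imwrite('pics/c4.png',cv2.resize(cv2.imread('pics/w4.png')[180:480],(500,234)))
E
```

```text
3.35 [0.42614185 0.06240941 0.02310181] ang 158.69564611285276 F [-2.0882612  -0.07954099  1.2195932 ] 0.08525152593439309
along -22.135581249619804 left 0.21949500310914846
```

View pics/c4.png

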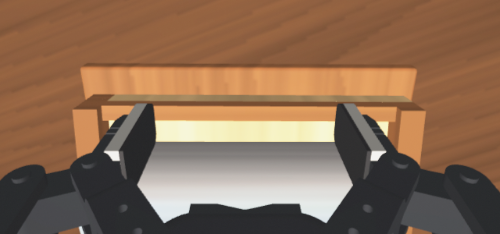

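The roller is moving up with light contact, about 2 N. A bare strip of deck shows between it and the foot strip.

Request:
jog_arm --motion '[{"x": -4, "y": 0, "z": -0.6, "spin": 0, "fingers": -1}, {"x": -8, "y": 0, "z": -1.1, "spin": 0, "fingers": -1}, {"x": -12, "y": 0, "z": -1.7, "spin": 0, "fingers": -1}, {"x": -16, "y": 0, "z": -2.3, "spin": 0, "fingers": -1}, {"x": -20, "y": 0, "z": -2.8, "spin": 0, "fingers": -1}, {"x": -24, "y": 0, "z": -3.4, "spin": 0, "fingers": -1}, {"x": -28, "y": 0, "z": -3.9, "spin": 0, "fingers": -1}, {"x": -32, "y": 0, "z": -4.5, "spin": 0, "fingers": -1}]'

```text
clock: 4.4
eef_pos: [0.4562, 0.0508, 0.0276]
tool_rot: [0.185, 0.983, -0.0, -0.0]
ft_force: [-2.3, 0.6, 0.6]
grip_width: 0.0852
grasp_force: 1.2
```

Request:
jog_arm --motion '[{"x": -4, "y": 0, "z": -0.6, "spin": 0, "fingers": -1}, {"x": -8, "y": 0, "z": -1.1, "spin": 0, "fingers": -1}, {"x": -12, "y": 0, "z": -1.7, "spin": 0, "fingers": -1}, {"x": -16, "y": 0, "z": -2.3, "spin": 0, "fingers": -1}, {"x": -20, "y": 0, "z": -2.8, "spin": 0, "fingers": -1}, {"x": -24, "y": 0, "z": -3.4, "spin": 0, "fingers": -1}, {"x": -28, "y": 0, "z": -3.9, "spin": 0, "fingers": -1}, {"x": -32, "y": 0, "z": -4.5, "spin": 0, "fingers": -1}]'

```text
clock: 5.4
eef_pos: [0.4859, 0.0391, 0.0321]
tool_rot: [0.185, 0.983, -0.0, -0.0]
ft_force: [-1.9, 0.3, 1.1]
grip_width: 0.0857
grasp_force: 1.2
```

```bash
python3 st.py scene:s5 wrist:w5; python3 - <<'E'
import cv2,numpy as np
s=cv2.imread('pics/s5.png')[180:320,220:400];w=cv2.imread('pics/w5.png')[180:480]
s=cv2.resize(s,(500,389),interpolation=2)[:330];w=cv2.resize(w,(500,234))
cv2.imwrite('pics/c5.png',np.vstack([s,w]))
E
```

```text
5.4 [0.48593725 0.03913901 0.03213735] ang 158.69842646641638 F [-1.94559354  0.28632384  1.12712889] 0.08572911106473065
along 42.02824584860354 left 0.14743120072059113
```

View pics/c5.png

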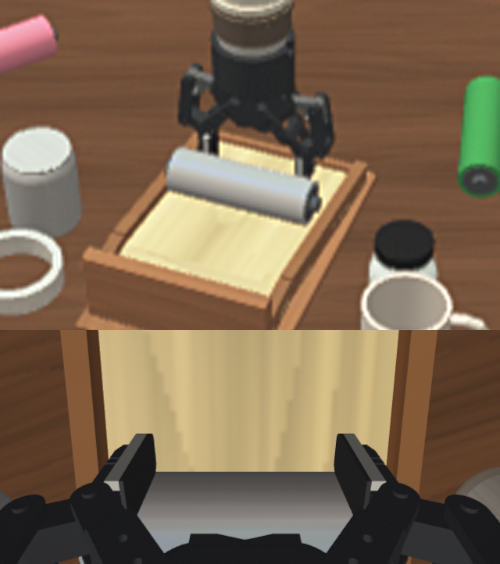

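The roller is square, midway between the rails, and in steady contact at about 2 N. I'll continue.

Request:
jog_arm --motion '[{"x": -4, "y": 0, "z": -0.6, "spin": 0, "fingers": -1}, {"x": -8, "y": 0, "z": -1.1, "spin": 0, "fingers": -1}, {"x": -12, "y": 0, "z": -1.7, "spin": 0, "fingers": -1}, {"x": -16, "y": 0, "z": -2.3, "spin": 0, "fingers": -1}, {"x": -20, "y": 0, "z": -2.8, "spin": 0, "fingers": -1}, {"x": -24, "y": 0, "z": -3.4, "spin": 0, "fingers": -1}, {"x": -28, "y": 0, "z": -3.9, "spin": 0, "fingers": -1}, {"x": -32, "y": 0, "z": -4.5, "spin": 0, "fingers": -1}]'

```text
clock: 6.5
eef_pos: [0.5158, 0.0275, 0.0366]
tool_rot: [0.185, 0.983, -0.0, -0.0]
ft_force: [-2.9, 1.2, 2.1]
grip_width: 0.0855
grasp_force: 1.2
```

Request:
jog_arm --motion '[{"x": -4, "y": 0, "z": -0.6, "spin": 0, "fingers": -1}, {"x": -8, "y": 0, "z": -1.1, "spin": 0, "fingers": -1}, {"x": -12, "y": 0, "z": -1.7, "spin": 0, "fingers": -1}, {"x": -16, "y": 0, "z": -2.3, "spin": 0, "fingers": -1}, {"x": -20, "y": 0, "z": -2.8, "spin": 0, "fingers": -1}, {"x": -24, "y": 0, "z": -3.4, "spin": 0, "fingers": -1}, {"x": -28, "y": 0, "z": -3.9, "spin": 0, "fingers": -1}, {"x": -32, "y": 0, "z": -4.5, "spin": 0, "fingers": -1}]'

```text
clock: 7.5
eef_pos: [0.5456, 0.0159, 0.0411]
tool_rot: [0.185, 0.983, 0.0, -0.0]
ft_force: [-2.6, 0.7, 1.2]
grip_width: 0.0856
grasp_force: 1.2
```

Request:
jog_arm --motion '[{"x": -4, "y": 0, "z": -0.6, "spin": 0, "fingers": -1}, {"x": -8, "y": 0, "z": -1.1, "spin": 0, "fingers": -1}, {"x": -12, "y": 0, "z": -1.7, "spin": 0, "fingers": -1}, {"x": -15, "y": 0, "z": -2.1, "spin": 0, "fingers": -1}, {"x": -18, "y": 0, "z": -2.5, "spin": 0, "fingers": -1}, {"x": -21, "y": 0, "z": -2.9, "spin": 0, "fingers": -1}, {"x": -24, "y": 0, "z": -3.4, "spin": 0, "fingers": -1}, {"x": -27, "y": 0, "z": -3.8, "spin": 0, "fingers": -1}]'

```text
clock: 8.5
eef_pos: [0.5707, 0.006, 0.0449]
tool_rot: [0.185, 0.983, -0.0, 0.0]
ft_force: [-1.6, 1.1, 0.9]
grip_width: 0.0857
grasp_force: 1.2
```

```bash
python3 st.py scene:s6 wrist:w6; python3 - <<'E'
import cv2,numpy as np
s=cv2.imread('pics/s6.png')[180:320,220:400];w=cv2.imread('pics/w6.png')[180:480]
s=cv2.resize(s,(500,389),interpolation=2)[:330];w=cv2.resize(w,(500,234))
cv2.imwrite('pics/c6.png',np.vstack([s,w]))
E
```

```text
8.5 [0.57069313 0.00604691 0.04494594] ang 158.6912429036922 F [-1.56586551  1.07428761  0.88450345] 0.0856677481396224
along 133.0150858510403 left -0.055306612457180215
```

View pics/c6.png

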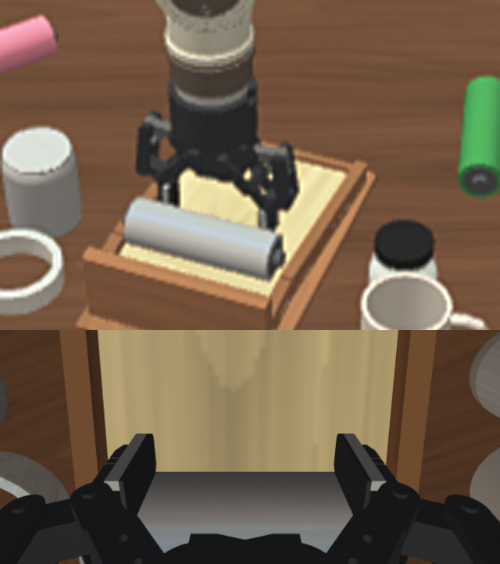

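The roller is just short of the crest, about 13 mm to go. I'll slow to 2 mm per row over the crest and then follow up.

Request:
jog_arm --motion '[{"x": -2, "y": 0, "z": -0.3, "spin": 0, "fingers": -1}, {"x": -4, "y": 0, "z": -0.6, "spin": 0, "fingers": -1}, {"x": -6, "y": 0, "z": -0.9, "spin": 0, "fingers": -1}, {"x": -8, "y": 0, "z": -1.2, "spin": 0, "fingers": -1}, {"x": -10, "y": 0, "z": -1.5, "spin": 0, "fingers": -1}, {"x": -12, "y": 0, "z": -1.7, "spin": 0, "fingers": -1}, {"x": -14, "y": 0, "z": -1.8, "spin": 0, "fingers": -1}, {"x": -16, "y": 0, "z": -1.8, "spin": 0, "fingers": -1}]'

```text
clock: 9.6
eef_pos: [0.586, 0.0002, 0.0468]
tool_rot: [0.185, 0.983, -0.0, 0.0]
ft_force: [-0.2, -0.8, -0.2]
grip_width: 0.0856
grasp_force: 0.0
```

Request:
jog_arm --motion '[{"x": -2, "y": 0, "z": 0, "spin": 0, "fingers": -1}, {"x": -4, "y": 0, "z": 0, "spin": 0, "fingers": -1}, {"x": -6, "y": 0, "z": 0, "spin": 0, "fingers": -1}, {"x": -8, "y": 0, "z": 0, "spin": 0, "fingers": -1}, {"x": -8, "y": 0, "z": 0, "spin": 0, "fingers": -1}]'

```text
clock: 10.22
eef_pos: [0.593, -0.0026, 0.0467]
tool_rot: [0.185, 0.983, 0.0, 0.0]
ft_force: [-0.8, -0.8, 0.0]
grip_width: 0.0856
grasp_force: 0.0
```

```bash
python3 st.py scene:s7 wrist:w7; python3 - <<'E'
import cv2,numpy as np
s=cv2.imread('pics/s7.png')[180:320,220:400];w=cv2.imread('pics/w7.png')[180:480]
s=cv2.resize(s,(500,389),interpolation=2)[:330];w=cv2.resize(w,(500,234))
cv2.imwrite('pics/c7.png',np.vstack([s,w]))
E
```

```text
10.225 [ 0.59299451 -0.00263217  0.04668865] ang 158.68873076992276 F [-0.84011998 -0.81144455  0.02720961] 0.08563437586440836
along 156.94576013837462 left -0.08229903477365713
```

View pics/c7.png

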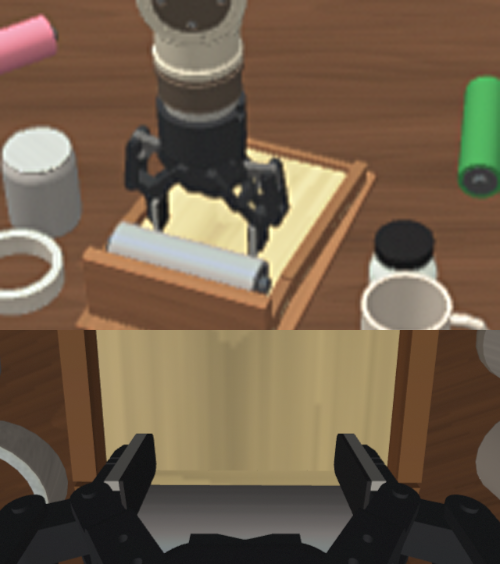

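The roller has passed the crest and lies against the stop board, with contact force zero and a gap between it and the fingers. I'll back off level and then go up.

Request:
jog_arm --motion '[{"x": 8, "y": 0, "z": 0, "spin": 0, "fingers": -1}, {"x": 20, "y": 0, "z": -2, "spin": 0, "fingers": -1}, {"x": 35, "y": 0, "z": -10, "spin": 0, "fingers": -1}, {"x": 50, "y": 0, "z": -40, "spin": 0, "fingers": -1}, {"x": 70, "y": 0, "z": -80, "spin": 0, "fingers": -1}, {"x": 110, "y": 0, "z": -120, "spin": 0, "fingers": -1}, {"x": 150, "y": 0, "z": -150, "spin": 0, "fingers": -1}, {"x": 200, "y": 0, "z": -150, "spin": 0, "fingers": -1}]'

```text
clock: 11.32
eef_pos: [0.4068, 0.071, 0.1998]
tool_rot: [0.185, 0.983, 0.001, 0.003]
ft_force: [0.2, 1.0, 0.4]
grip_width: 0.0854
grasp_force: 0.0
```

Request:
jog_arm --motion '[{"x": 40, "y": 0, "z": -20, "spin": 0, "fingers": -1}, {"x": 80, "y": 0, "z": -20, "spin": 0, "fingers": -1}, {"x": 80, "y": 0, "z": -20, "spin": 0, "fingers": -1}, {"x": 80, "y": 0, "z": -20, "spin": 0, "fingers": -1}]'

```text
clock: 11.82
eef_pos: [0.332, 0.0993, 0.2172]
tool_rot: [0.184, 0.983, 0.0, 0.001]
ft_force: [-0.5, -0.0, -0.4]
grip_width: 0.0853
grasp_force: 0.0
```

```bash
python3 st.py scene:s8 top:t8; python3 - <<'E'
import pickle,numpy as np
from h import *
u=np.array([.932,-.362])
# scene view: changes vs. start, and roller mask
a=pickle.load(open('scene.pkl','rb'));b=pickle.load(open('s8.pkl','rb'))
d=cv2.absdiff(a['pixels'],b['pixels']).max(2)>35
n,_,st,ce=cv2.connectedComponentsWithStats(np.uint8(d))
print('scene changes',[(s.tolist()) for s in st[1:] if s[4]>25])
for f,z in(('s8',.066),('scene',.043),('t8',.066)):
    c=pickle.load(open(f+'.pkl','rb'));h=cv2.cvtColor(c['pixels'],cv2.COLOR_RGB2HSV)
    m=np.uint8((h[...,1]<50)&(h[...,2]>110))
    P=np.r_[[.4457,.0554]+u*(201 if '8' in f else 0)*1e-3,z];q=proj(c,P)[0]
    n,l,st,ce=cv2.connectedComponentsWithStats(m)
    k=min((i for i in range(1,n) if st[i,4]>150),key=lambda i:np.hypot(*(ce[i]-q)))
    print(f,'expected',q,'found',ce[k],st[k]);X=ray(c,ce[k],z+(.012 if f!='t8' else .01));print('  off(mm)',(X-P)[:2]@u*1e3,(X-P)[:2]@[.362,.932]*1e3)
    r=cv2.minAreaRect(np.argwhere(l==k)[:,::-1].astype(np.float32));print('  rect',r)
E
```

```text
11.825 [0.33199637 0.09928908 0.21718086] ang 158.73671455769303 F [-0.47519533 -0.00973401 -0.4126127 ] 0.08527467551758337
along -123.24624443068761 left 0.5579702761754555
scene changes [[291, 0, 69, 90, 2639], [464, 0, 38, 45, 1230], [459, 45, 39, 67, 1005], [316, 50, 11, 15, 61], [269, 70, 14, 19, 144], [274, 78, 35, 37, 857], [321, 93, 27, 8, 112], [306, 95, 57, 60, 1412], [449, 95, 4, 13, 29], [291, 218, 55, 28, 882], [258, 260, 60, 27, 685]]
s8 expected [287.77569914 274.3559481 ] found [286.18037975 271.43987342] [258 260  58  24 632]
  off(mm) 3.180532571148541 -2.1928652674882625
  rect ((286.3846435546875, 271.423095703125), (56.57023620605469, 11.664870262145996), 15.255120277404785)
scene expected [318.03831575 231.60224489] found [316.59039548 230.37429379] [292 219  52  25 708]
  off(mm) 9.76053090264098 -0.11316162007065621
  rect ((316.676513671875, 230.2941436767578), (50.9324836730957, 14.309600830078125), 14.03624439239502)
t8 expected [357.01412746 202.09413009] found [357.81464873 201.13378176] [ 325  182   67   39 1338]
  off(mm) -0.36646633168831405 -1.2293067852036872
  rect ((357.2933044433594, 201.04942321777344), (69.56641387939453, 20.113624572753906), 19.025604248046875)
```

The top view puts the roller within about 1 mm of the rest. Besides the arm, only the roller's old and new places have changed. Handing in.

```bash
python3 -c "
from workcell import bot;print(bot.job_done())"
```

```text
the job is handed in; nothing more can be done
None
```

The roller lies in the rest against the stop board, about 1 mm from the expected spot by the top camera. It was pushed up at about 2–3 N contact force, nothing else on the bench moved, the hand is clear, and I handed the job in just after 11.8 s; no verdict was returned.

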